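# Wind the music box on the garden tea table

### The job

Wind up the music box: turn its brass key clockwise, a bit at a time, until the needle on the dial stands in the green sector and not in the red. Only then push the red-knobbed start lever all the way over to the back to start the tune. Leave the other things on the table where they are.

Things in the scene. Friction and masses are not known exactly. Their poses are not given: they have to be found in the camera images.
- music_box: Wooden music box, fixed: 180 mm (its x) by 300 mm (its y), flat top 70 mm above the table. Origin: centre of its underside; z up; at yaw 0 its front (two brass strips) faces the robot (-x). On its top, at x = 0 in its own frame: brass key at y = -85 mm, dial at y = +15 mm, start lever with red knob at y = +105 mm (on a block 66 x 30 x 12 mm).
- key_grip (a point): Centre of the key's wing, on its upright axis, 112 mm above the table. The wing: a flat two-lobed brass plate 48 mm wide, 9 mm thick, 26 mm tall (13 mm up and down from here), on a 10 mm stem. Axes turn with the key: x along the width, y across the thickness (pinch this way), z up. Box top clear (under 10 mm high) for 150 mm around the axis.
- key (a joint): Key angle, rad: 0 run down, hard stop at 7.0; grows as the key turns clockwise seen from above. At 0 the wing's width lies along the music box's x. A spring (0.007 N m per rad) and friction (0.07 N m) resist, up to 0.12 N m in all. Let go, it stays where it is; turned back, it unwinds. Needle in the green: 5.1 to 6.3 rad; red: 6.3 to 7.0.
- needle (a joint): Angle in rad of the black needle on the dial, geared to the key: always 0.4 x the key's angle, clockwise seen from above. Green sector 2.04 to 2.52, red 2.52 to 2.8. At 0 it points to a black tick, 1.4 rad anticlockwise from the music box's +x.
- dial_centre (a point): Centre of the white dial (82 mm across) flat on the box's top, 74 mm above the table; it carries the black needle (32 mm long from the centre), and a green and a red sector at its edge.
- lever (a joint): Start lever, rad: 0 = stopped, leaning to the music box's front (-x); 1.0 = playing, leaning to its back (+x), end of travel. Turns about the music box's y axis, stays where it is left (friction 0.06 N m: a push of about 1.5 N at the knob).
- lever_tip (a point): Centre of the lever's red ball knob (22 mm across) on an 8 mm rod, 50 mm from the pivot, which is 82 mm above the table. The knob is 126 mm above the table at both ends of travel, 132 mm midway; it moves 48 mm along the music box's x.
- mug: Bystander: flowered white china mug, 82 mm across the rim, 100 mm tall, with a handle. Origin: on its underside.
- jam_jar: Bystander: jam jar with red cap, 66 mm across, 85 mm tall. Origin: on its underside.
- glasses: Bystander: open pair of spectacles, about 125 x 140 mm, 45 mm tall. Origin: on its underside, midway between the lenses.
- phone: Bystander: white mobile phone lying flat, 72 x 148 x 9 mm. Origin: on its underside.
- saucer: Bystander: white china saucer, 130 mm across, 16 mm tall. Origin: on its underside.
- teaspoon: Bystander: steel teaspoon lying flat, 140 mm long. Origin: on its underside.
- apple: Bystander: red apple, 72 mm across, 75 mm tall with its stalk. Origin: on its underside.

How it is judged:
On the way, in this order (a step that is already met when the one before it is completed fails the run):
1. the key is wound so that the needle stands in the green sector, with the start lever still at stop (value of joint key between 5.1 and 6.3 rad and value of joint lever below 0.3 rad), for 0.2 s.
2. the start lever is pushed over to the back, with the needle in the green sector (value of joint key between 5.1 and 6.3 rad and value of joint lever above 0.85 rad), for 0.2 s.
At the end, for the whole second after the job is handed in: The needle stands in the green sector (key between 5.1 and 6.3 rad) and the key is at rest, the start lever is over to the back (beyond 0.85 of 1.0 rad), and the bystanders are where they stood (within 30 mm) (all of step 2 and velocity of joint key between -0.05 and 0.05 rad/s); the robot touches nothing.
It fails at once if the start lever is thrown before the needle has reached the green (value of joint lever above 0.6 rad and value of joint key below 5 rad).
It fails at once if a bystander (mug, jam jar, spectacles, phone, saucer, teaspoon or apple) is pushed from its place by over 30 mm (distance of any of mug, jam_jar, glasses, phone, saucer, teaspoon, apple from where it was at the start of the episode above 0.03 m).
It also fails if it takes over 58 s, if anything falls off the work surface, if the arm or the gripper's body presses on something with over 40 N, if the wrist force passes 120 N, or if a joint passes its speed limit or range.

### The arm

A 7-joint arm with a two-finger parallel gripper is mounted at the origin on the work surface. World frame = base frame: x ahead of the robot, y to its left, z up, the work surface at z = 0. Lengths are in m, angles in rad, forces in N, time in s.
With the tool pointing down it reaches from about 0.425 to 0.925 m from the base axis. Payload 6.8 kg.
Tool frame: the origin (TCP) lies at the very end of the fingers, on their centre line; the grasp point (between the pads) lies 19 mm behind it; y points along the fingers, x is the direction in which the jaws open and shut, and the axes are right-handed (so a half turn about y gives the same grasp; the last joint's range is limited). The gripper opens to 88 mm and grips with 3 to 60 N. Pads are 20 mm wide; open, the fingers measure 115 mm over their backs; the gripper's body (75 mm by 178 mm) begins 61 mm behind the grasp point.
Start: joints at [1.102, 0.477, 0.022, 1.555, -0.011, 1.109, -0.083], TCP at [0.238, -0.632, 0.223] pointing down, gripper open.
Joint ranges: [-2.96, 2.96], [-0.34, 2.1], [-1.41, 1.46], [0.24, 2.44], [-1.37, 4.51], [0.17, 1.92], [-2.96, 2.96]. Speed limits (rad/s): [2.39, 2.39, 3.14, 3.14, 3.14, 3.14, 3.14].

### API

Orientations are given as a 3x3 rotation matrix whose columns are the frame's x, y, z axes.
In Python, from station import monitor, viewer, ticket gives the robot as it stands.
- The arm moves only by the shell command python3 -m creep 'ROWS' [OPENING] [FORCE]. ROWS is JSON, a list of rows, each a list of 4 numbers: the shift along the tool's x, y, z in m, then the turn about the tool's y in rad. A call has 1 to 10 rows; each row is the pose to reach, as a shift and turn from the pose measured when the call began, along the tool's axes at that moment; what a row does not reach only later rows make up. A row lasts 1/8 s, in which the tool goes at most 62.5 mm and 10.7 degrees, less where a joint would pass 70% of its speed; a pose out of reach is approached as far as the arm can. A call with a gripper value outside its range is refused whole. OPENING is the gripper command: -1 is fully open, 1 is shut, values between are in proportion, set as the call begins (- or left out, the last holds). The fingers move at their own pace and stop on an object; FORCE is the grip in N (left out, the last holds). Time passes only in rows, so rows that repeat a pose let the fingers close. It gives the time, the measured TCP pose, the force and the opening at its end, in the units of the state.
- monitor.get_obs(): the state, without advancing time (a new reading comes with each control period).
- viewer.capture(name): name is "side" or "top"; returns a dict with "img" (420x560x3 uint8, blue, green, red), "K" (3x3 intrinsics, pixels), "camera_from_world" (4x4, takes a point from world to camera coordinates). Camera axes: x right, y down, z forward; pixel columns grow to the right and rows downward; lengths in m; the calibration is good to about 2 mm. A picture is of the moment at which its call begins. There is no depth.
- ticket.finish_job(): hands the job in, once; it reports no verdict.
The state is a dict: "clock": time; "joints": joint angles; "joint_velocities": joint speeds; "joint_efforts": joint torques, N m; "position": TCP position; "eef_rot": TCP orientation; "ft_force": force on the tool from outside, world axes, zero at the start; "torque": the same for the moment, N m; "gripper_width": finger opening in m.
Only numpy, scipy, OpenCV 4.12 (cv2) and the standard library are available. Lean on these libraries where they do the work, as an engineer would, in place of code of your own. Each camera call takes 0.05 s, during which the arm holds its last target. There are 200 camera calls.

## Working session

There is one attempt and no reset: what is moved stays moved. The work goes in short steps, Python scripts to look and compute and a shell command to move; the robot and the scene stay as the last step left them, time stands still between calls to the robot, and variables do not carry over. Pictures are saved under pics/ and viewed, about 8 in all and at most 12, crops included, and the job is handed in when it is done.

```bash
mkdir -p pics; ls
python3 - <<'E'
from station import monitor, viewer
import cv2
o=monitor.get_obs()
for k,v in o.items(): print(k,v)
for n in("side","top"):
    c=viewer.capture(n); cv2.imwrite(f"pics/{n}0.png",c["img"]); print(n,c["K"],c["camera_from_world"])
E
```

```text
pics
clock 0.0
joints [ 1.10192986  0.47776128  0.02230974  1.55639824 -0.01147731  1.10931039
 -0.08310848]
joint_velocities [ 0.00082943 -0.00079387  0.0004712   0.00239994 -0.00072305 -0.00132301
  0.00148491]
joint_efforts [ 5.85379730e-04 -5.82861972e+01  1.53482236e+00 -2.72609013e+01
 -5.44097973e-02  1.68532133e-02  1.48164190e-04]
position [ 0.23806279 -0.63100478  0.22172965]
eef_rot [[ 3.53038012e-01 -7.41837663e-04  9.35608685e-01]
 [-9.35607354e-01  1.58432012e-03  3.53038766e-01]
 [-1.74420111e-03 -9.99998470e-01 -1.34743549e-04]]
ft_force [-0.01484227  0.30375065  0.0624508 ]
torque [0.02794545 0.03554535 0.02414004]
gripper_width 0.08744384113770891
side [[470.21772495   0.         281.3657905 ]
 [  0.         470.21772495 210.13315361]
 [  0.           0.           1.        ]] [[-0.8619027  -0.50701834 -0.00749312  0.50306763]
 [-0.34783022  0.60191523 -0.71882696  0.24011884]
 [ 0.36896867 -0.61695256 -0.69514865  0.85435393]
 [ 0.          0.          0.          1.        ]]
top [[477.21453948   0.         276.36314066]
 [  0.         477.21453948 217.88290377]
 [  0.           0.           1.        ]] [[-0.01978247 -0.99965734 -0.01714231  0.06763964]
 [-0.99474367  0.02140236 -0.10013475  0.56072757]
 [ 0.10046732  0.01507129 -0.9948262   1.04371238]
 [ 0.          0.          0.          1.        ]]
```

View pics/top0.png

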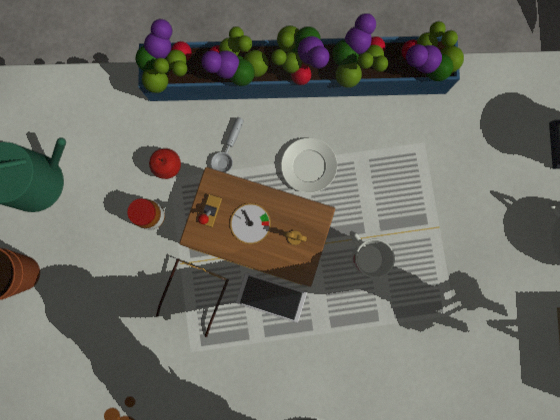

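View pics/side0.png

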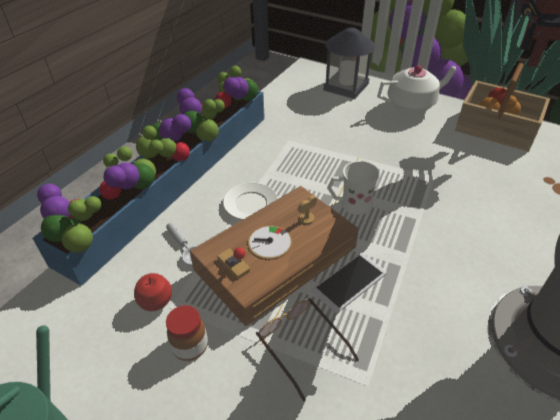

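The top view shows the box with its top corners at about (207,168), (335,207), (313,287) and (181,243). The key is near (297,238), the dial near (250,223), and the lever knob near (203,219). I'll enlarge both views.

```bash
cat > h.py <<'E'
import numpy as np, cv2
from station import monitor, viewer
def ray(c,u,v,z):
    M=c["camera_from_world"];R=M[:3,:3];C=-R.T@M[:3,3]
    d=R.T@np.linalg.inv(c["K"])@[u,v,1]
    return C+d*(z-C[2])/d[2]
def proj(c,p):
    M=c["camera_from_world"];q=c["K"]@(M[:3,:3]@np.array(p)+M[:3,3]);return q[:2]/q[2]
def crop(c,x0,y0,w,h,s,f):
    cv2.imwrite(f,cv2.resize(c["img"][y0:y0+h,x0:x0+w],None,fx=s,fy=s,interpolation=cv2.INTER_CUBIC))
E
python3 - <<'E'
from h import *
t=viewer.capture("top");s=viewer.capture("side")
a=cv2.resize(t["img"][160:295,175:340],None,fx=4,fy=4,interpolation=cv2.INTER_CUBIC)
cv2.imwrite("pics/t1.png",a)
crop(s,185,180,180,145,4,"pics/s1.png")
P=[ray(t,*p,.07) for p in[(207,168),(335,207),(313,287),(181,243)]]
print(np.round(P,3)); print([np.linalg.norm(P[i]-P[i-1]) for i in range(4)], np.mean(P,0))
print("key",ray(t,297,238,.112),"dial",ray(t,250,223,.074),"knob",ray(t,203,219,.126))
E
```

```text
[[ 0.671  0.205  0.07 ]
 [ 0.579 -0.072  0.07 ]
 [ 0.408 -0.02   0.07 ]
 [ 0.508  0.262  0.07 ]]
[np.float64(0.17268191562427104), np.float64(0.2917133005144314), np.float64(0.17808852561582714), np.float64(0.298691729337962)] [0.54146562 0.09397412 0.07      ]
key [0.5110047  0.01307018 0.112     ] dial [0.54758918 0.11230139 0.074     ] knob [0.55311422 0.20480729 0.126     ]
```

View pics/t1.png

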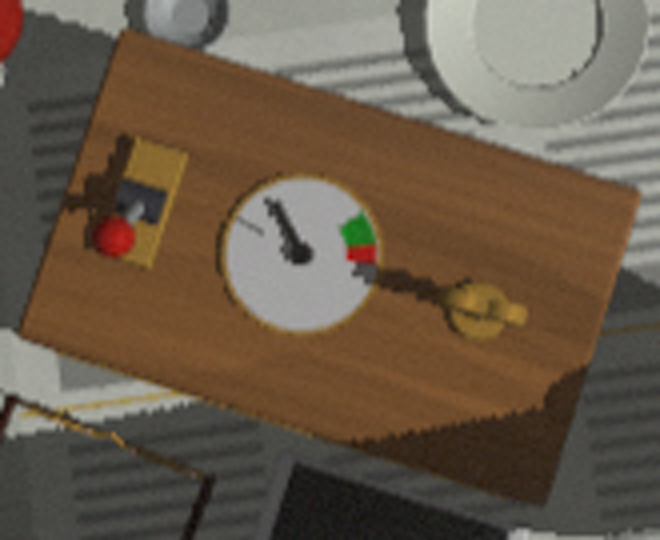

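View pics/s1.png

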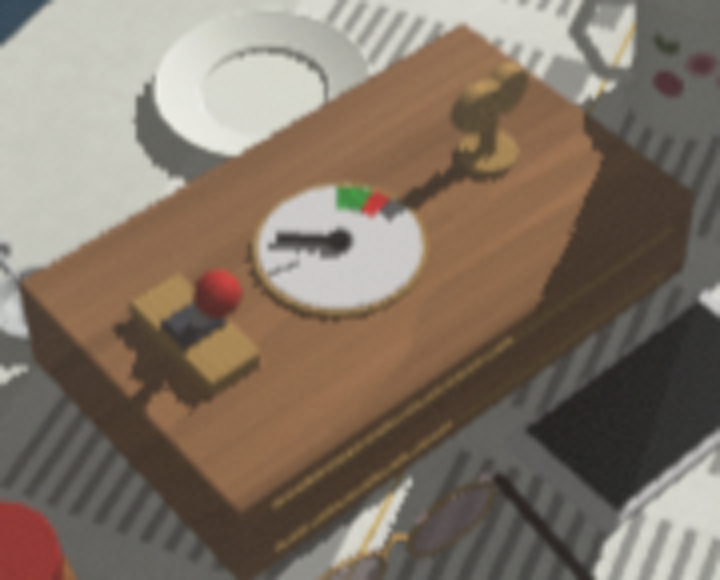

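Both crops show the lever leaning to the front. In the top crop the knob is at (113,238), the needle runs from (302,253) to (270,200), and the tick runs (238,216) to (263,233), so the key isn't at 0. The wing spans (452,300) to (522,314).

Run:
```python
from h import *
t=viewer.capture("top");s=viewer.capture("side")
T=lambda u,v,z: ray(t,175+u/4-.4,160+v/4-.4,z)
S=lambda u,v,z: ray(s,185+u/4-.4,180+v/4-.4,z)
P=np.array([T(*p,.07) for p in[(122,30),(638,188),(546,505),(22,335)]])
c=P.mean(0); ly=(P[0]+P[3]-P[1]-P[2]);yaw=np.arctan2(-ly[0],ly[1])
print(P.round(3),c,yaw)
Ps=np.array([S(*p,.07) for p in[(25,285),(465,25),(692,195),(240,512)]]);cs=Ps.mean(0);ls=(Ps[0]+Ps[3]-Ps[1]-Ps[2]);print(Ps.round(3),cs,np.arctan2(-ls[0],ls[1]))
def fr(x,y,z): return np.array([c[0]+np.cos(yaw)*x-np.sin(yaw)*y,c[1]+np.sin(yaw)*x+np.cos(yaw)*y,z])
print("keyexp",fr(0,-.085,.112),"dialexp",fr(0,.015,.074),"leverexp",fr(-.024,.105,.126))
print("dial",T(302,253,.074),S(340,242,.074),"knob",T(113,238,.126),S(218,294,.126))
a,b=T(452,300,.112),T(522,314,.112);print("wing",a,b,(a+b)/2,np.linalg.norm(a-b),"ang",np.arctan2(*(b-a)[[1,0]]))
a,b=S(474,108,.112),S(512,80,.112);print("wingS",a,b,(a+b)/2)
ang=lambda p,q:np.arctan2(*(q-p)[[1,0]])
for F,d,n,k in((T,(302,253),(270,200),(238,216)),(S,(340,242),(275,240),(268,274))):
    D,N,K=[F(*p,.075) for p in(d,n,k)]; print("needle",yaw+1.4-ang(D,N),"tick",yaw+1.4-ang(D,K))
```

```text
[[ 0.673  0.209  0.07 ]
 [ 0.58  -0.07   0.07 ]
 [ 0.411 -0.016  0.07 ]
 [ 0.507  0.264  0.07 ]] [0.54266483 0.09697136 0.07      ] -0.3268783631837196
[[ 0.669  0.205  0.07 ]
 [ 0.575 -0.074  0.07 ]
 [ 0.411 -0.016  0.07 ]
 [ 0.504  0.262  0.07 ]] [0.53993501 0.09421348 0.07      ] -0.3253109084411778
keyexp [0.51537233 0.01647217 0.112     ] dialexp [0.54748115 0.1111771  0.074     ] leverexp [0.55364991 0.20411765 0.126     ]
dial [0.5479086  0.11208142 0.074     ] [0.54812769 0.10571497 0.074     ] knob [0.55291509 0.20511607 0.126     ] [0.5533313  0.19997049 0.126     ]
wing [0.51842814 0.03228463 0.112     ] [ 0.51045174 -0.00360512  0.112     ] [0.51443994 0.01433976 0.112     ] 0.036765424937060066 ang -1.7894892089884
wingS [0.51833447 0.02245289 0.112     ] [ 0.51139478 -0.00570043  0.112     ] [0.51486462 0.00837623 0.112     ]
needle 0.5473766925120642 tick 0.04732119542969526
needle 0.5896492899654953 tick 0.0014371790895777448
```

Key angle comes out at 1.42 from the needle and 1.46 from the wing, so they agree. It needs about 4.25 rad more clockwise, aiming for 5.7. I'll do that in two grips, with the key axis at about (0.514, 0.014). First I move above it, with the jaw direction at about -0.22.

```bash
python3 -m creep '[[-0.253,0,0.243,-0.5],[-0.506,0,0.486,-0.99],[-0.506,0,0.486,-0.99],[-0.506,0,0.486,-0.99],[-0.506,0,0.486,-0.99],[-0.506,0,0.486,-0.99],[-0.506,0,0.486,-0.99],[-0.506,0,0.486,-0.99],[-0.506,0,0.486,-0.99],[-0.506,0,0.486,-0.99]]' -1 40
cat > st.py <<'E'
from h import *
import sys
def st(x,y,z,phi):
    o=monitor.get_obs();R=o["eef_rot"];p=o["position"]
    f=np.arctan2(R[1,0],R[0,0]);print("t",o["clock"],"pos",p.round(4),"phi",f.round(3),"down",R[:,1].round(3),"j",o["joints"].round(2),"F",o["ft_force"].round(1),"w",round(o["gripper_width"],4))
    print("shift",(R.T@(np.array([x,y,z])-p)).round(4),"turn",((f-phi+np.pi)%(2*np.pi)-np.pi).round(3))
if __name__=="__main__": st(*map(float,sys.argv[1:]))
E
python3 st.py .514 .014 .2 -.218
```

```text
clock: 1.55
position: [0.4847, -0.0552, 0.223]
eef_rot: [[0.976, 0.001, 0.219], [-0.219, 0.0, 0.976], [0.001, -1.0, 0.0]]
ft_force: [1.0, -0.5, 0.3]
gripper_width: 0.088
t 1.55 pos [ 0.4847 -0.0552  0.223 ] phi -0.22 down [ 0.001  0.    -1.   ] j [ 0.45  0.21 -0.52  1.96  0.12  1.   -0.35] F [ 1.  -0.5  0.3] w 0.088
shift [0.0134 0.023  0.074 ] turn -0.002
```

```bash
python3 -m creep '[[0.007,0.02,0.04,0],[0.013,0.06,0.074,0],[0.013,0.068,0.074,0],[0.013,0.068,0.074,0]]' >/dev/null; python3 st.py .514 .014 .093 -.218
python3 - <<'E'
from h import *
s=viewer.capture("side"); crop(s,220,130,180,145,4,"pics/s2.png")
E
```

```text
t 2.05 pos [0.5131 0.0132 0.1546] phi -0.221 down [-0.001 -0.001 -1.   ] j [ 0.3   0.34 -0.53  1.98  0.23  0.88 -0.58] F [0.1 0.1 0.7] w 0.0876
shift [0.0007 0.0616 0.001 ] turn -0.003
```

View pics/s2.png

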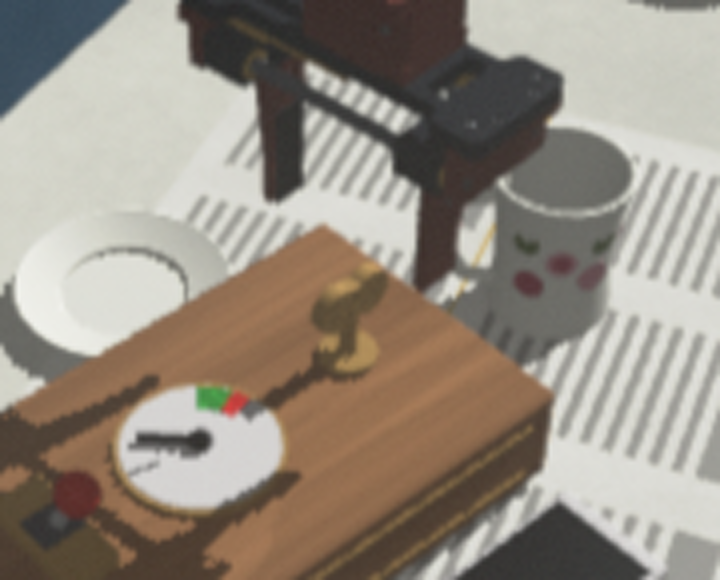

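The fingertips, at crop (283,190) and (432,280), straddle the wing centrally. Next I descend and close.

```bash
python3 -m creep '[[0,0.03,0.001,0],[0,0.06,0.001,0],[0,0.062,0.001,0],[0,0.062,0.001,0]]' >/dev/null; python3 -m creep '[[0,0,0,0],[0,0,0,0],[0,0,0,0],[0,0,0,0],[0,0,0,0],[0,0,0,0]]' 1 40 ; python3 st.py .514 .014 .093 -.218
```

```text
clock: 3.35
position: [0.5147, 0.0131, 0.0947]
eef_rot: [[0.975, 0.002, 0.221], [-0.221, -0.001, 0.975], [0.002, -1.0, -0.0]]
ft_force: [-0.5, 1.2, -0.3]
gripper_width: 0.0317
t 3.35 pos [0.5147 0.0131 0.0947] phi -0.223 down [ 0.002 -0.001 -1.   ] j [ 0.26  0.43 -0.5   2.02  0.3   0.76 -0.64] F [-0.5  1.2 -0.3] w 0.0317
shift [-0.0009  0.0017  0.0007] turn -0.005
```

Still closing at 31.7 mm, so I'll give it more time.

```bash
python3 -m creep '[[0,0,0,0],[0,0,0,0],[0,0,0,0],[0,0,0,0],[0,0,0,0],[0,0,0,0]]' 1 40 ; python3 st.py .514 .014 .093 -.218
```

```text
clock: 4.1
position: [0.5141, 0.0133, 0.0946]
eef_rot: [[0.975, 0.001, 0.221], [-0.221, -0.001, 0.975], [0.001, -1.0, -0.001]]
ft_force: [-6.2, 1.2, 3.9]
gripper_width: 0.0088
t 4.1 pos [0.5141 0.0133 0.0946] phi -0.223 down [ 0.001 -0.001 -1.   ] j [ 0.26  0.43 -0.5   2.02  0.3   0.76 -0.64] F [-6.2  1.2  3.9] w 0.0088
shift [-0.0002  0.0016  0.0007] turn -0.005
```

Gripped: the opening is 8.8 mm on a 9 mm plate, with 6 N of side force. Now I turn clockwise.

```bash
python3 -m creep '[[0,0,0,0.11],[0,0,0,0.22],[0,0,0,0.33],[0,0,0,0.44],[0,0,0,0.55],[0,0,0,0.66],[0,0,0,0.77],[0,0,0,0.88],[0,0,0,1.0],[0,0,0,1.0]]' ; python3 st.py .514 .014 .095 -2.32
```

```text
clock: 5.35
position: [0.5127, 0.0145, 0.0946]
eef_rot: [[0.341, -0.001, 0.94], [-0.94, -0.0, 0.341], [-0.0, -1.0, -0.001]]
ft_force: [-8.5, 3.7, 7.3]
gripper_width: 0.0089
t 5.35 pos [0.5127 0.0145 0.0946] phi -1.223 down [-0.001 -0.    -1.   ] j [ 0.07  0.4  -0.27  2.04  0.16  0.73 -1.52] F [-8.5  3.7  7.3] w 0.0089
shift [ 0.0009 -0.0004  0.0011] turn 1.097
```

```bash
python3 -m creep '[[0,0,0,0.11],[0,0,0,0.22],[0,0,0,0.33],[0,0,0,0.44],[0,0,0,0.55],[0,0,0,0.66],[0,0,0,0.77],[0,0,0,0.88],[0,0,0,1.0],[0,0,0,1.0]]' ; python3 st.py .513 .014 .095 -2.32
python3 - <<'E'
from h import *
s=viewer.capture("side"); crop(s,185,130,180,145,4,"pics/s3.png")
E
```

```text
clock: 6.6
position: [0.5129, 0.0163, 0.0946]
eef_rot: [[-0.607, -0.001, 0.795], [-0.795, 0.001, -0.607], [-0.0, -1.0, -0.001]]
ft_force: [-2.5, 5.7, 1.9]
gripper_width: 0.0084
t 6.6 pos [0.5129 0.0163 0.0946] phi -2.223 down [-0.001  0.001 -1.   ] j [-0.12  0.38 -0.04  2.05  0.02  0.71 -2.4 ] F [-2.5  5.7  1.9] w 0.0084
shift [ 0.0018 -0.0004  0.0015] turn 0.097
```

View pics/s3.png

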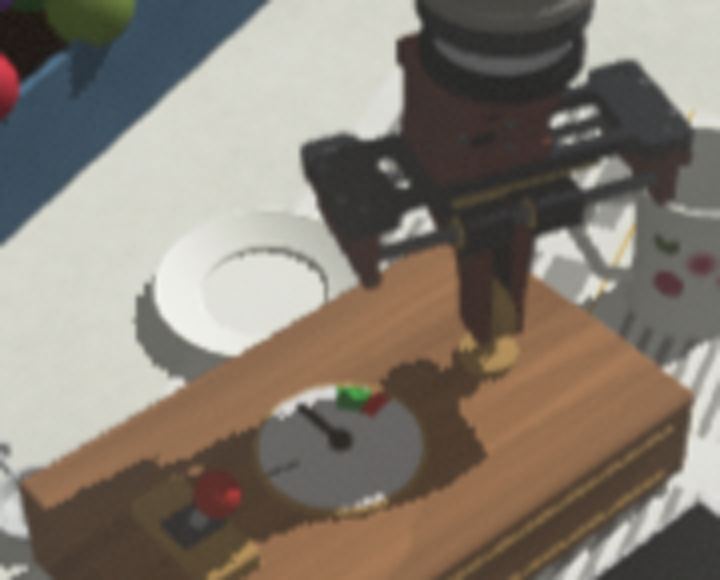

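Needle tip is at crop (302,407), centre (340,440). I'll compute the needle angle, then release, lift, turn back half a turn and regrip.

```bash
cat > nd.py <<'E'
from h import *
def nd(d,n,cam="side",x0=185,y0=130,s=4):
    c=viewer.capture(cam)
    D,N=[ray(c,x0+u/s-.4,y0+v/s-.4,.075) for u,v in(d,n)]
    a=(-.326+1.4-np.arctan2(*(N-D)[[1,0]]))%(2*np.pi); print("needle",a,"key",a/.4)
E
python3 -c "
from nd import *
nd((340,440),(302,407))"
python3 -m creep '[[0,0,0,0],[0,0,0,0],[0,0,0,0],[0,0,0,0],[0,-0.02,0,0],[0,-0.05,0,0],[0,-0.06,0,0]]' -1 40
python3 st.py .513 .015 .094 -2.223
```

```text
needle 1.399661739561986 key 3.499154348904965
clock: 7.58
position: [0.514, 0.0163, 0.1561]
eef_rot: [[-0.606, 0.002, 0.795], [-0.795, 0.002, -0.606], [-0.002, -1.0, 0.001]]
ft_force: [0.7, 0.6, 0.1]
gripper_width: 0.0753
t 7.575 pos [0.514  0.0163 0.1561] phi -2.222 down [ 0.002  0.002 -1.   ] j [-0.12  0.29 -0.04  2.    0.01  0.84 -2.39] F [0.7 0.6 0.1] w 0.0753
shift [ 0.0017  0.0621 -0.0001] turn 0.001
```

```bash
R='x'; python3 -m creep '[[0,0,0,-0.18],[0,0,0,-0.36],[0,0,0,-0.54],[0,0,0,-0.72],[0,0,0,-0.9],[0,0,0,-1.08],[0,0,0,-1.26],[0,0,0,-1.44],[0,0,0,-1.57],[0,0,0,-1.57]]' -1 >/dev/null; python3 -m creep '[[0,0,0,-0.18],[0,0,0,-0.36],[0,0,0,-0.54],[0,0,0,-0.72],[0,0,0,-0.9],[0,0,0,-1.08],[0,0,0,-1.26],[0,0,0,-1.44],[0,0,0,-1.57],[0,0,0,-1.57]]' -1 >/dev/null; python3 st.py .5132 .0145 .094 .919
```

```text
t 10.075 pos [0.5135 0.016  0.1551] phi 0.913 down [ 0.001  0.002 -1.   ] j [ 0.38  0.36 -0.64  1.97  0.28  0.89  0.51] F [ 0.3  0.1 -0.1] w 0.088
shift [-0.0014  0.0611 -0.0007] turn -0.006
```

```bash
python3 -m creep '[[-0.001,0.03,-0.001,-0.006],[-0.001,0.06,-0.001,-0.006],[-0.001,0.061,-0.001,-0.006],[-0.001,0.061,-0.001,-0.006]]' >/dev/null; python3 -m creep '[[0,0,0,0],[0,0,0,0],[0,0,0,0],[0,0,0,0],[0,0,0,0],[0,0,0,0],[0,0,0,0],[0,0,0,0],[0,0,0,0],[0,0,0,0]]' 1 40 >/dev/null;  python3 -m creep '[[0,0,0,0],[0,0,0,0]]' 1 40 >/dev/null; python3 st.py .513 .0145 .095 .919
```

```text
t 12.075 pos [0.5144 0.0153 0.0948] phi 0.917 down [ 0.002  0.003 -1.   ] j [ 0.34  0.45 -0.6   2.02  0.36  0.78  0.44] F [ 0.8  1.2 -1.4] w 0.0088
shift [-0.0015 -0.0002  0.0006] turn -0.002
```

```bash
python3 -m creep '[[0,0,0,0.12],[0,0,0,0.24],[0,0,0,0.36],[0,0,0,0.48],[0,0,0,0.6],[0,0,0,0.72],[0,0,0,0.84],[0,0,0,0.96],[0,0,0,1.1],[0,0,0,1.1]]' >/dev/null; python3 st.py .514 .015 .095 -1.283;  python3 -m creep '[[0,0,0,0.12],[0,0,0,0.24],[0,0,0,0.36],[0,0,0,0.48],[0,0,0,0.6],[0,0,0,0.72],[0,0,0,0.84],[0,0,0,0.9],[0,0,0,0.9],[0,0,0,0.9]]' >/dev/null; python3 st.py .514 .015 .095 -1.283
python3 - <<'E'
from h import *
s=viewer.capture("side"); crop(s,185,130,180,145,4,"pics/s4.png")
E
```

```text
t 13.325 pos [0.5145 0.0153 0.0948] phi -0.181 down [ 0.002  0.002 -1.   ] j [ 0.14  0.41 -0.35  2.03  0.2   0.73 -0.52] F [ 1.8  0.5 -2.5] w 0.0092
shift [-0.0004 -0.0002 -0.0004] turn 1.102
t 14.575 pos [0.5145 0.0153 0.0948] phi -1.079 down [ 0.002  0.002 -1.   ] j [-0.03  0.39 -0.14  2.04  0.08  0.71 -1.3 ] F [ 2.9  0.1 -2.1] w 0.0085
shift [ 0.     -0.0002 -0.0005] turn 0.204
```

View pics/s4.png

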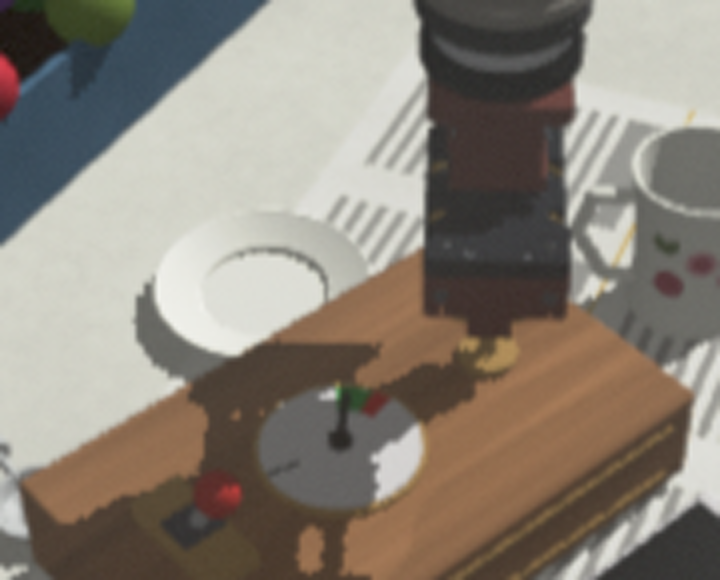

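The needle tip, about (345,390), has just entered the green, which matches the expected key angle of about 5.45. I'll turn 0.22 more to be well inside.

```bash
python3 -c "
from nd import *
nd((340,440),(345,390))"; python3 -m creep '[[0,0,0,0.11],[0,0,0,0.22],[0,0,0,0.22],[0,0,0,0.22]]' >/dev/null; python3 st.py .514 .015 .095 -1.283; python3 -m creep '[[0,0,0,0],[0,0,0,0],[0,0,0,0],[0,0,0,0],[0,-0.02,0,0],[0,-0.06,0,0],[0,-0.10,0,0],[0,-0.12,0,0]]' -1 40 >/dev/null; python3 st.py .514 .015 .095 -1.283
python3 - <<'E'
from h import *
s=viewer.capture("side"); crop(s,185,130,180,145,4,"pics/s5.png")
E
```

```text
needle 2.1690709962642827 key 5.422677490660706
t 15.175 pos [0.5145 0.0152 0.0948] phi -1.297 down [ 0.002  0.002 -1.   ] j [-0.08  0.39 -0.09  2.04  0.05  0.71 -1.49] F [ 2.1  0.6 -2.4] w 0.0086
shift [ 0.0001 -0.0002 -0.0006] turn -0.014
t 16.175 pos [0.5151 0.0151 0.2171] phi -1.297 down [ 0.005  0.003 -1.   ] j [-0.07  0.22 -0.09  1.94  0.02  0.98 -1.47] F [ 0.1 -0.2 -0. ] w 0.0851
shift [-1.000e-04  1.221e-01 -1.700e-03] turn -0.014
```

View pics/s5.png

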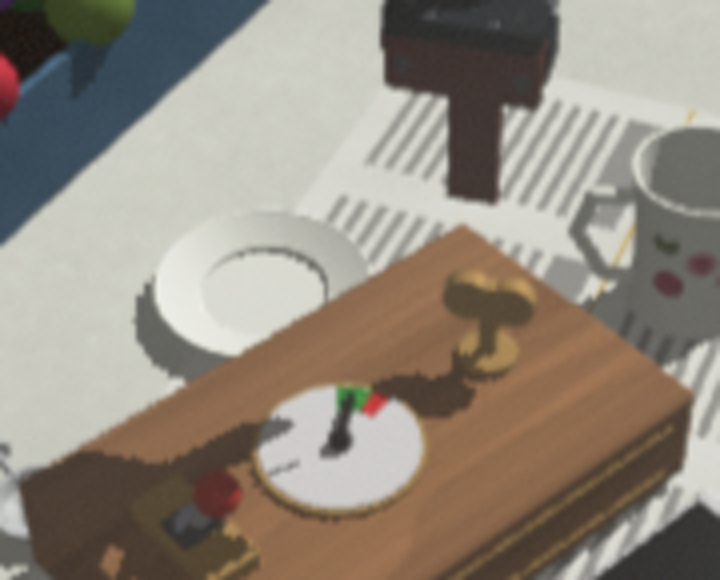

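The needle now stands in the middle of the green at about (350,393), with the key free. Next I close the fingers and go to the front of the lever knob.

```bash
python3 st.py .510 .218 .2 -1.897;python3 -m creep '[[-0.06,0,0,0.15],[-0.12,0,-0.02,0.3],[-0.18,0.01,-0.04,0.45],[-0.196,0.017,-0.06,0.6],[-0.196,0.017,-0.06,0.6],[-0.196,0.017,-0.06,0.6],[-0.196,0.017,-0.06,0.6],[-0.196,0.017,-0.06,0.6],[-0.196,0.017,-0.06,0.6],[-0.196,0.017,-0.06,0.6]]' 1 20 >/dev/null; python3 st.py .510 .218 .116 -1.897
```

```text
t 16.225 pos [0.5161 0.0151 0.2189] phi -1.297 down [ 0.007  0.003 -1.   ] j [-0.07  0.22 -0.09  1.94  0.02  0.98 -1.47] F [1.  0.1 2.3] w 0.0871
shift [-0.197   0.0194  0.0487] turn 0.6
t 17.475 pos [0.4057 0.1876 0.2016] phi -1.898 down [ 0.008  0.003 -1.   ] j [-0.41  0.13 -0.18  2.1   0.03  0.91 -2.5 ] F [-0.2 -0.5 -0.1] w 0.0004
shift [-0.0618  0.0865  0.0885] turn -0.001
```

I typed the z shift with the wrong sign. It did no harm, since the tool is high and clear. Correcting now.

```bash
python3 -m creep '[[-0.03,0,0.045,0],[-0.06,0,0.088,0],[-0.062,0.04,0.088,0],[-0.062,0.08,0.088,0],[-0.062,0.086,0.088,0],[-0.062,0.086,0.088,0]]' 1 20 >/dev/null; python3 st.py .5535 .2035 .116 -1.897;  python3 - <<'E'
from h import *
s=viewer.capture("side"); crop(s,185,130,180,145,4,"pics/s6.png")
E
```

```text
t 18.225 pos [0.5099 0.2185 0.1171] phi -1.897 down [ 0.008  0.003 -1.   ] j [-0.41  0.41 -0.14  1.94  0.08  0.79 -2.49] F [-0.8  0.5  0.4] w 0.0008
shift [0.0002 0.0013 0.0461] turn -0.0
```

View pics/s6.png

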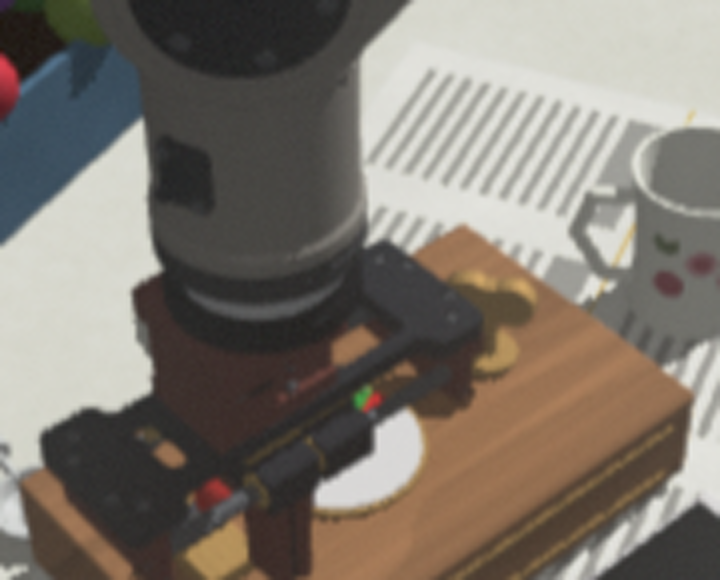

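The closed fingers stand in front of the knob, aligned with it (x offset 0.2 mm). Now I push along tool z toward the back.

```bash
python3 -m creep '[[0,0,0.01,0],[0,0,0.02,0],[0,0,0.028,0],[0,0,0.036,0],[0,0,0.044,0],[0,0,0.052,0],[0,0,0.06,0],[0,0,0.06,0]]' ; python3 st.py .599 .188 .116 -1.897
```

```text
clock: 19.27
position: [0.5682, 0.1989, 0.1181]
eef_rot: [[-0.322, 0.01, 0.947], [-0.947, 0.004, -0.322], [-0.007, -1.0, 0.008]]
ft_force: [-0.3, -0.3, 0.8]
gripper_width: 0.0004
t 19.275 pos [0.5682 0.1989 0.1181] phi -1.899 down [ 0.01   0.004 -1.   ] j [-0.35  0.47 -0.12  1.83  0.08  0.83 -2.41] F [-0.3 -0.3  0.8] w 0.0004
shift [0.0005 0.0024 0.0327] turn -0.002
```

```bash
python3 -m creep '[[0,0,0.004,0],[0,0,0.008,0],[0,0,0.012,0],[0,0,0.014,0],[0,0,0.014,0]]' ; python3 st.py .599 .188 .116 -1.897
```

```text
clock: 19.9
position: [0.5789, 0.1951, 0.1178]
eef_rot: [[-0.321, 0.005, 0.947], [-0.947, 0.004, -0.321], [-0.005, -1.0, 0.004]]
ft_force: [-9.2, 1.6, 2.1]
gripper_width: 0.0005
t 19.9 pos [0.5789 0.1951 0.1178] phi -1.898 down [ 0.005  0.004 -1.   ] j [-0.34  0.49 -0.12  1.81  0.07  0.85 -2.39] F [-9.2  1.6  2.1] w 0.0005
shift [0.0003 0.0019 0.0214] turn -0.001
```

Force rose to 9 N at 21 mm behind the expected end position, so the lever is at its end stop. I'll back off, rise, and check.

```bash
python3 -m creep '[[0,0,0.002,0],[0,0,0.002,0],[0,0,-0.04,0],[0,-0.06,-0.08,0],[0,-0.12,-0.14,0],[0,-0.16,-0.14,0],[0.06,-0.16,-0.14,0],[0.1,-0.16,-0.14,0],[0.1,-0.16,-0.14,0]]' | head -2
python3 - <<'E'
from h import *
a=viewer.capture("side");s=a["img"]; t=viewer.capture("top")["img"]
R=lambda i:cv2.resize(i,(400,300))
z=cv2.resize(s[180:325,185:365],None,fx=400/180,fy=300/145,interpolation=cv2.INTER_CUBIC)
w=cv2.resize(t[160:295,175:340],(400,300),interpolation=cv2.INTER_CUBIC)
cv2.imwrite("pics/f.png",np.vstack([np.hstack([R(s),R(t)]),np.hstack([z,w])]))
E
```

```text
clock: 21.02
position: [0.4135, 0.142, 0.2776]
```

View pics/f.png

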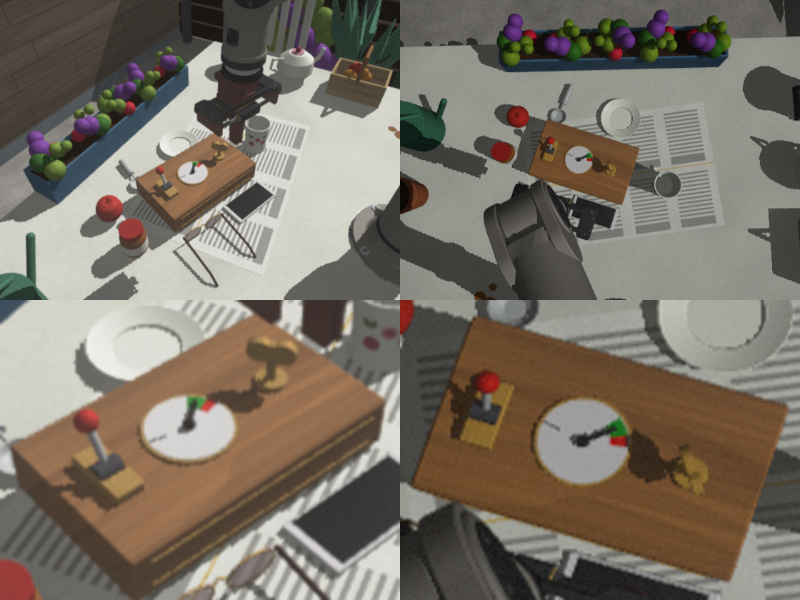

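In the top-view crop the lever leans to the back (knob at (488,382)), the needle stands in the green (tip about (622,428)), and the bystanders are in place. I'll check the numbers before handing in.

Run:
```python
from h import *
t=viewer.capture("top")
g=lambda u,v,z: ray(t,175+u*165/400-.3,160+v*.45-.3,z)
k=g(88,82,.126);e=np.array([.5535,.2035]);print("knob",k,"travel",(k[:2]-e)@[.947,-.32])
D,N=g(180,140,.075),g(222,128,.075);print("key",(-.326+1.4-np.arctan2(*(N-D)[[1,0]]))/.4)
o=monitor.get_obs();print(o["ft_force"],o["position"])
```

```text
knob [0.59905342 0.18811175 0.126     ] travel 0.048063331522095486
key 5.906289146491495
[ 0.23089766  1.03515028 -0.10619846] [0.41403863 0.14566072 0.2772145 ]
```

Knob travel is the full 48 mm and the key is at about 5.7–5.9, inside the green. The arm touches nothing.

```bash
python3 -c "
from station import ticket
print(ticket.finish_job())"
```

```text
the job is handed in; nothing more can be done
None
```

I wound the key about 4.2 rad clockwise in two grips, from roughly 1.45 to 5.7 rad. Then I pushed the lever to the back with closed fingers and handed the job in at about 21 s of the 58 s allowed. The hand-in gave no verdict.

- **Needle:** it stands in the green. The turns I made put the key at about 5.67 rad. My reading from the last top picture gave 5.91 rad, about 0.24 rad higher. That was a coarse read, and both values lie inside 5.1–6.3.
- **Lever:** it is at its end stop. The knob moved 48 mm, which is its full travel, and I felt about 9 N at the stop.
- **Bystanders:** they looked unmoved in the last pictures, but I did not measure their positions.
- **Arm:** it was raised clear of everything, with about 1 N on the force reading.
- **Slip on the way:** I typed one sideways shift with the wrong sign while moving to the lever. The tool was high and clear, so nothing was touched, and I corrected it on the next move.

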